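# Load the laser fixture with gourds in stand order

### The arm

A 6-joint arm with a two-finger parallel gripper is mounted at the origin on the work surface. World frame = base frame: x ahead of the robot, y to its left, z up, the work surface at z = 0. Lengths are in m, angles in degrees, forces in N, time in s.
With the tool pointing down it reaches from about 0.4 to 0.825 m from the base axis. Payload 7 kg.
Tool frame: the origin (TCP) lies midway between the tips of the shut fingers; the grasp point (between the pads) lies 19 mm behind it; z points along the fingers, y is the line along which they close (so a half turn about z gives the same grasp; the last joint's range is limited). The gripper opens to 88 mm and grips with 3 to 60 N. Pads are 19 mm wide; open, the fingers measure 130 mm over their backs; the gripper's body (78 mm by 193 mm) begins 47 mm behind the grasp point.
Start: joints at [83.772, 20.546, 0.682, 0, -70.136, -16.507], TCP at [0.261, 0.623, 0.227] pointing down, gripper open.
Joint ranges: [-176.03, 176.03], [-82.01, 121.73], [-58.28, 71.71], [-173.87, 95.51], [-174.79, -0.11], [-173.66, 173.66]. Speed limits (degrees/s): [136.94, 136.94, 172.46, 180, 180, 180].

### API

Orientations are given as [roll, pitch, yaw] about the fixed x, y, z axes, in that order (R = Rz(yaw) Ry(pitch) Rx(roll)).
In Python, from plant import ctrl gives the robot as it stands. The module is installed in compiled form; this text tells all that it offers.
- The arm moves only by the tool play_rows, never from a script. Its argument "commands" is a list that holds one entry, the list of rows, each a list of 7 numbers: the turn, a rotation vector about the tool's x, y, z in rad, then the shift along the tool's x, y, z in cm, then the finger opening in cm, from 0 to 8.76. In form: [[[ax, ay, az, x, y, z, grip], ...]]. A call has 1 to 8 rows; each row is the pose to reach, as a shift and turn from the pose commanded when the call began, along the tool's axes at that moment; what a row does not reach only later rows make up. A row lasts 1/12 s, in which the tool goes at most 41.7 mm and 7.16 degrees, less where a joint would pass 70% of its speed; a pose out of reach is approached as far as the arm can. A call with a gripper value outside its range is refused whole. The fingers move at their own pace and stop on an object; the grip force is fixed at half the most. Time passes only in rows, so rows that repeat a pose let the fingers close. It gives the time, the measured TCP pose, the force, the opening and the grip force at its end, in the units of the state.
- ctrl.get_obs(): the state, without advancing time (a new reading comes with each control period).
- ctrl.snapshot(name): name is "scene" or "top"; returns a dict with "color" (400x640x3 uint8, red, green, blue), "camera_matrix" (3x3 intrinsics, pixels), "origin" and "rotation" of the camera in the world. Camera axes: x right, y down, z forward; pixel columns grow to the right and rows downward; lengths in m; the calibration is good to about 2 mm. A picture is of the moment at which its call begins. There is no depth.
- ctrl.close_job(): hands the job in; it is judged then, once.
Trained networks look in a picture, given as the dict that the camera call returned (one of the last four; its "shot" number tells which), for a name from the list of things; names that differ only in an ending like _2 or _b are one class to them, and where a whole thing is asked for, a point or a joint stands for the part that bears it (a point fixed in the world has none). Each returns a list of dicts, best first, with "conf" (0 to 1); they miss things now and then, are a little off and sometimes report something else, mostly with a low value. They report only what shows in the picture. A call takes as long as a camera call. They do not tell look-alikes from the thing itself.
- ctrl.find_in(picture, name): "bbox" ([left, top, width, height] in pixels, round what is visible of it).
The state is a dict: "clock": time; "joint_pos": joint angles; "qvel": joint speeds; "tau": joint torques, N m; "tool_pos": TCP position; "orientation": TCP orientation; "force": force on the tool from outside, world axes, zero at the start; "moment": the same for the moment, N m; "opening": finger opening in m; "gripper_force": force on a finger pad.
Only numpy, scipy, OpenCV 4.12 (cv2) and the standard library are available. Lean on these libraries where they do the work, as an engineer would, in place of code of your own. Each camera call takes 0.05 s, during which the arm holds its last target. There are 200 camera calls.

### The job

Move the four gourds from the wooden stand into the aluminium laser fixture, keeping their order: the gourd next to the stand's end post goes into the pocket next to the fixture's end post, and so on along the row, so the engraving jobs match. Stand each gourd upright on the floor of its pocket ring, and never let one fall over.

Things in the scene. Friction and masses are not known exactly. Their poses are not given: they have to be found in the camera images.
- gourd_hourglass: Dried gourd with two bulbs: lower bulb 58 mm wide at height 30 mm, waist 30 mm wide at height 60, upper bulb 39 mm wide at height 76 to 82 (grip here), body 96 tall, then a 6 mm stalk to 108. Flat foot 30 mm wide or a little more. Tan, 31 to 105 g, round about its upright z axis; origin at the centre of its underside.
- gourd_round: Dried gourd, one wide round ball: 60 mm wide at height 28 to 36 (grip here), body 62 tall, then a 6 mm stalk to 73. Flat foot 30 mm wide or a little more. Tan, 31 to 105 g, round about its upright z axis; origin at the centre of its underside.
- gourd_longneck: Dried gourd with one bulb, 55 mm wide at height 26, and a long straight neck 23 mm wide from height 70 to 95 (grip here), rounded end at 102, then a 6 mm stalk to 108. Flat foot 30 mm wide or a little more. Tan, 31 to 105 g, round about its upright z axis; origin at the centre of its underside.
- gourd_egg: Dried gourd, slim and egg-shaped: 44 mm wide at height 30 to 44 (grip here), body 76 tall, then a 6 mm stalk to 83. Flat foot 30 mm wide or a little more. Tan, 31 to 105 g, round about its upright z axis; origin at the centre of its underside.
- ring_hourglass: Fixed cork ring on the wooden stand; the hourglass gourd stands in it at the start. Outside 64, inside 56, height 6 mm. Origin at its centre on the stand's floor, 12 mm above the table. The four rings are alike, in a row 80 mm apart; y runs along the row, +y towards the stand's end that has an upright dark post (16 mm wide, 40 tall, 52 mm beyond the last ring's centre). Stand: 85 x 375 x 12 mm.
- ring_round: Fixed cork ring on the wooden stand; the round gourd stands in it at the start. Outside 64, inside 56, height 6 mm. Origin at its centre on the stand's floor, 12 mm above the table. The four rings are alike, in a row 80 mm apart; y runs along the row, +y towards the stand's end that has an upright dark post (16 mm wide, 40 tall, 52 mm beyond the last ring's centre). Stand: 85 x 375 x 12 mm.
- ring_longneck: Fixed cork ring on the wooden stand; the longneck gourd stands in it at the start. Outside 64, inside 56, height 6 mm. Origin at its centre on the stand's floor, 12 mm above the table. The four rings are alike, in a row 80 mm apart; y runs along the row, +y towards the stand's end that has an upright dark post (16 mm wide, 40 tall, 52 mm beyond the last ring's centre). Stand: 85 x 375 x 12 mm.
- ring_egg: Fixed cork ring on the wooden stand; the egg gourd stands in it at the start. Outside 64, inside 56, height 6 mm. Origin at its centre on the stand's floor, 12 mm above the table. The four rings are alike, in a row 80 mm apart; y runs along the row, +y towards the stand's end that has an upright dark post (16 mm wide, 40 tall, 52 mm beyond the last ring's centre). Stand: 85 x 375 x 12 mm.
- fixture: Laser fixture, fixed flat on the table: aluminium plate 85 x 375 x 12 mm, origin at the centre of its underside, long side along its y axis. Four fixed steel rings (outside 64, inside 56, height 6 mm) are the pockets, centred at x = 0, y = +120, +40, -40 and -120 mm; the floor in them is the plate's top, 12 mm above the origin.
- fixture_post: Upright dark steel post, 16 mm wide, 40 mm tall, fixed on the fixture's plate at one of its two ends (at x = 0, y = +172 or -172 mm of the fixture; which end varies), 52 mm from the centre of the nearest pocket. Origin at the centre of its foot. The other end has only a flat screw head, 3 mm high.
Things that resemble listed ones, but are neither listed nor needed, are in the scene too. Leave any white look-alike of the gourd_round alone.

How it is judged (in metres and radians):
At the end, for the whole second after the job is handed in: Counted from the post, every gourd stands in the fixture pocket of the same number as its ring on the stand: within 10 mm of the pocket's centre along the row and across it, foot within 4 mm of the pocket floor, upright within 0.12 rad, released and at rest (((y of each of ring_round, ring_longneck, ring_egg in the frame of ring_hourglass below 0 m and horizontal distance between gourd_hourglass and fixture_post between 0.042 and 0.062 m) or (y of ring_round in the frame of ring_hourglass above 0 m and y of each of ring_longneck, ring_egg in the frame of ring_hourglass below 0 m and horizontal distance between gourd_hourglass and fixture_post between 0.122 and 0.142 m) or (y of each of ring_round, ring_egg in the frame of ring_hourglass below 0 m and y of ring_longneck in the frame of ring_hourglass above 0 m and horizontal distance between gourd_hourglass and fixture_post between 0.122 and 0.142 m) or (y of each of ring_round, ring_longneck in the frame of ring_hourglass below 0 m and y of ring_egg in the frame of ring_hourglass above 0 m and horizontal distance between gourd_hourglass and fixture_post between 0.122 and 0.142 m) or (y of each of ring_round, ring_longneck in the frame of ring_hourglass above 0 m and y of ring_egg in the frame of ring_hourglass below 0 m and horizontal distance between gourd_hourglass and fixture_post between 0.202 and 0.222 m) or (y of each of ring_round, ring_egg in the frame of ring_hourglass above 0 m and y of ring_longneck in the frame of ring_hourglass below 0 m and horizontal distance between gourd_hourglass and fixture_post between 0.202 and 0.222 m) or (y of ring_round in the frame of ring_hourglass below 0 m and y of each of ring_longneck, ring_egg in the frame of ring_hourglass above 0 m and horizontal distance between gourd_hourglass and fixture_post between 0.202 and 0.222 m) or (y of each of ring_round, ring_longneck, ring_egg in the frame of ring_hourglass above 0 m and horizontal distance between gourd_hourglass and fixture_post between 0.282 and 0.302 m)) and x of gourd_hourglass in the frame of fixture between -0.01 and 0.01 m and z of gourd_hourglass in the frame of fixture between 0.008 and 0.016 m and angle between each of gourd_hourglass, gourd_round, gourd_longneck, gourd_egg's own z axis and vertical below 0.12 rad and linear speed of each of gourd_hourglass, gourd_round, gourd_longneck, gourd_egg below 0.02 m/s and angular speed of each of gourd_hourglass, gourd_round, gourd_longneck, gourd_egg below 0.3 rad/s and contact force between each of gourd_hourglass, gourd_round, gourd_longneck, gourd_egg and the fingers below 0.05 N and ((y of each of ring_hourglass, ring_longneck, ring_egg in the frame of ring_round below 0 m and horizontal distance between gourd_round and fixture_post between 0.042 and 0.062 m) or (y of ring_hourglass in the frame of ring_round above 0 m and y of each of ring_longneck, ring_egg in the frame of ring_round below 0 m and horizontal distance between gourd_round and fixture_post between 0.122 and 0.142 m) or (y of each of ring_hourglass, ring_egg in the frame of ring_round below 0 m and y of ring_longneck in the frame of ring_round above 0 m and horizontal distance between gourd_round and fixture_post between 0.122 and 0.142 m) or (y of each of ring_hourglass, ring_longneck in the frame of ring_round below 0 m and y of ring_egg in the frame of ring_round above 0 m and horizontal distance between gourd_round and fixture_post between 0.122 and 0.142 m) or (y of each of ring_hourglass, ring_longneck in the frame of ring_round above 0 m and y of ring_egg in the frame of ring_round below 0 m and horizontal distance between gourd_round and fixture_post between 0.202 and 0.222 m) or (y of each of ring_hourglass, ring_egg in the frame of ring_round above 0 m and y of ring_longneck in the frame of ring_round below 0 m and horizontal distance between gourd_round and fixture_post between 0.202 and 0.222 m) or (y of ring_hourglass in the frame of ring_round below 0 m and y of each of ring_longneck, ring_egg in the frame of ring_round above 0 m and horizontal distance between gourd_round and fixture_post between 0.202 and 0.222 m) or (y of each of ring_hourglass, ring_longneck, ring_egg in the frame of ring_round above 0 m and horizontal distance between gourd_round and fixture_post between 0.282 and 0.302 m)) and x of gourd_round in the frame of fixture between -0.01 and 0.01 m and z of gourd_round in the frame of fixture between 0.008 and 0.016 m and ((y of each of ring_hourglass, ring_round, ring_egg in the frame of ring_longneck below 0 m and horizontal distance between gourd_longneck and fixture_post between 0.042 and 0.062 m) or (y of ring_hourglass in the frame of ring_longneck above 0 m and y of each of ring_round, ring_egg in the frame of ring_longneck below 0 m and horizontal distance between gourd_longneck and fixture_post between 0.122 and 0.142 m) or (y of each of ring_hourglass, ring_egg in the frame of ring_longneck below 0 m and y of ring_round in the frame of ring_longneck above 0 m and horizontal distance between gourd_longneck and fixture_post between 0.122 and 0.142 m) or (y of each of ring_hourglass, ring_round in the frame of ring_longneck below 0 m and y of ring_egg in the frame of ring_longneck above 0 m and horizontal distance between gourd_longneck and fixture_post between 0.122 and 0.142 m) or (y of each of ring_hourglass, ring_round in the frame of ring_longneck above 0 m and y of ring_egg in the frame of ring_longneck below 0 m and horizontal distance between gourd_longneck and fixture_post between 0.202 and 0.222 m) or (y of each of ring_hourglass, ring_egg in the frame of ring_longneck above 0 m and y of ring_round in the frame of ring_longneck below 0 m and horizontal distance between gourd_longneck and fixture_post between 0.202 and 0.222 m) or (y of ring_hourglass in the frame of ring_longneck below 0 m and y of each of ring_round, ring_egg in the frame of ring_longneck above 0 m and horizontal distance between gourd_longneck and fixture_post between 0.202 and 0.222 m) or (y of each of ring_hourglass, ring_round, ring_egg in the frame of ring_longneck above 0 m and horizontal distance between gourd_longneck and fixture_post between 0.282 and 0.302 m)) and x of gourd_longneck in the frame of fixture between -0.01 and 0.01 m and z of gourd_longneck in the frame of fixture between 0.008 and 0.016 m and ((y of each of ring_hourglass, ring_round, ring_longneck in the frame of ring_egg below 0 m and horizontal distance between gourd_egg and fixture_post between 0.042 and 0.062 m) or (y of ring_hourglass in the frame of ring_egg above 0 m and y of each of ring_round, ring_longneck in the frame of ring_egg below 0 m and horizontal distance between gourd_egg and fixture_post between 0.122 and 0.142 m) or (y of each of ring_hourglass, ring_longneck in the frame of ring_egg below 0 m and y of ring_round in the frame of ring_egg above 0 m and horizontal distance between gourd_egg and fixture_post between 0.122 and 0.142 m) or (y of each of ring_hourglass, ring_round in the frame of ring_egg below 0 m and y of ring_longneck in the frame of ring_egg above 0 m and horizontal distance between gourd_egg and fixture_post between 0.122 and 0.142 m) or (y of each of ring_hourglass, ring_round in the frame of ring_egg above 0 m and y of ring_longneck in the frame of ring_egg below 0 m and horizontal distance between gourd_egg and fixture_post between 0.202 and 0.222 m) or (y of each of ring_hourglass, ring_longneck in the frame of ring_egg above 0 m and y of ring_round in the frame of ring_egg below 0 m and horizontal distance between gourd_egg and fixture_post between 0.202 and 0.222 m) or (y of ring_hourglass in the frame of ring_egg below 0 m and y of each of ring_round, ring_longneck in the frame of ring_egg above 0 m and horizontal distance between gourd_egg and fixture_post between 0.202 and 0.222 m) or (y of each of ring_hourglass, ring_round, ring_longneck in the frame of ring_egg above 0 m and horizontal distance between gourd_egg and fixture_post between 0.282 and 0.302 m)) and x of gourd_egg in the frame of fixture between -0.01 and 0.01 m and z of gourd_egg in the frame of fixture between 0.008 and 0.016 m); the robot touches nothing.
It fails at once if a gourd is tipped over (more than 1 rad from upright) (angle between any of gourd_hourglass, gourd_round, gourd_longneck, gourd_egg's own z axis and vertical above 1 rad).
It also fails if it takes over 104 s, if anything falls off the work surface, if the arm or the gripper's body presses on something with over 40 N, if the wrist force passes 120 N, or if a joint passes its speed limit or range.

## Working session

There is one attempt and no reset: what is moved stays moved. The work goes in short steps, Python scripts to look and compute and a tool call to move; the robot and the scene stay as the last step left them, time stands still between calls to the robot, and variables do not carry over. Pictures are saved under pics/ and viewed, at most 14 in all, crops included, and the job is handed in when it is done.

Besides the shell and the picture viewer there is one more tool, called after "Emit:" as name(argument=value, ...), one argument or row to a line, values as JSON. play_rows: Moves the arm, as the interface text tells. Its arguments: {"type":"object","properties":{"commands":{"type":"array","items":{"type":"array","items":{"type":"array","items":{"type":"number"}}}}},"required":["commands"]}

```bash
mkdir -p pics; cat > h.py <<'E'
import numpy as np, cv2
from plant import ctrl
def ray(p,uv):
    K=np.array(p["camera_matrix"]);R=np.array(p["rotation"]);o=np.array(p["origin"])
    d=R@np.linalg.solve(K,[uv[0],uv[1],1.]);return o,d
def onz(p,uv,z):
    o,d=ray(p,uv);return o+d*(z-o[2])/d[2]
def proj(p,X):
    c=np.array(p["camera_matrix"])@(np.array(p["rotation"]).T@(np.array(X)-p["origin"]));return c[:2]/c[2]
def save(p,n):
    cv2.imwrite(f"pics/{n}.png",p["color"][:,:,::-1])
E
python3 - <<'E'
from h import *
np.set_printoptions(precision=3,suppress=True)
for c in("scene","top"):
    p=ctrl.snapshot(c);save(p,c+"0");print(c,p["origin"],p["rotation"],p["camera_matrix"])
    for n in["gourd_hourglass","gourd_round","gourd_longneck","gourd_egg","ring_hourglass","fixture","fixture_post"]:
        for d in ctrl.find_in(p,n)[:6]:
            b=d["bbox"];print(n,np.round(b),round(d["conf"],2),onz(p,(b[0]+b[2]/2,b[1]+b[3]/2),.012))
o=ctrl.get_obs();print(o["clock"],o["tool_pos"],o["orientation"],o["opening"])
E
```

```text
scene [ 0.954 -0.239  0.457] [-128.019   -0.598   65.107] [[430.008   0.    316.092]
 [  0.    430.008 194.689]
 [  0.      0.      1.   ]]Traceback (most recent call last):
  File "<stdin>", line 7, in <module>
  File "h.py", line 7, in onz
    o,d=ray(p,uv);return o+d*(z-o[2])/d[2]
                                      ~^^^
IndexError: invalid index to scalar variable.
```

```bash
python3 - <<'E'
s=open('h.py').read()
s=s.replace('R=np.array(p["rotation"])','R=rot(p)').replace('np.array(p["rotation"]).T','rot(p).T').replace('def ray','from scipy.spatial.transform import Rotation as Ro\ndef rot(p): return Ro.from_euler("xyz",p["rotation"],degrees=True).as_matrix()\ndef ray',1)
open('h.py','w').write(s)
E
python3 - <<'E'
from h import *
np.set_printoptions(precision=3,suppress=True)
for c in("scene","top"):
    p=ctrl.snapshot(c);save(p,c+"0");print(c,p["origin"],p["rotation"],p["camera_matrix"])
    for n in["gourd_hourglass","gourd_round","gourd_longneck","gourd_egg","ring_hourglass","fixture","fixture_post"]:
        for d in ctrl.find_in(p,n)[:6]:
            b=d["bbox"];print(n,np.round(b),round(d["conf"],2),onz(p,(b[0]+b[2]/2,b[1]+b[3]/2),.012))
o=ctrl.get_obs();print(o["clock"],o["tool_pos"],o["orientation"],o["opening"])
E
```

```text
scene [ 0.954 -0.239  0.457] [-128.019   -0.598   65.107] [[430.008   0.    316.092]
 [  0.    430.008 194.689]
 [  0.      0.      1.   ]]
gourd_hourglass [248. 160.  37.  64.] 0.96 [ 0.399 -0.068  0.012]
gourd_round [206. 150.  36.  44.] 0.91 [ 0.311 -0.118  0.012]
gourd_round [193. 196.  42.  44.] 0.83 [ 0.429 -0.166  0.012]
gourd_round [185. 267.  48.  51.] 0.83 [ 0.57  -0.209  0.012]
gourd_longneck [297. 148.  34.  64.] 0.56 [0.402 0.019 0.012]
gourd_egg [347. 151.  27.  47.] 0.81 [0.42  0.102 0.012]
ring_hourglass [248. 210.  42.  24.] 0.74 [ 0.472 -0.09   0.012]
fixture_post [284. 277.  13.  29.] 0.87 [ 0.613 -0.112  0.012]
top [ 0.388 -0.014  0.689] [-169.856   -1.072  -91.326] [[434.962   0.    321.837]
 [  0.    434.962 205.08 ]
 [  0.      0.      1.   ]]
gourd_hourglass [345. 213.  38.  37.] 0.71 [ 0.466 -0.094  0.012]
gourd_round [418. 136.  36.  41.] 0.86 [ 0.584 -0.216  0.012]
gourd_round [369. 292.  41.  43.] 0.62 [ 0.339 -0.127  0.012]
gourd_round [398. 210.  37.  40.] 0.57 [ 0.466 -0.177  0.012]
gourd_longneck [368. 122.  15.  17.] 0.6 [ 0.632 -0.121  0.012]
gourd_longneck [342. 219.  28.  37.] 0.56 [ 0.456 -0.081  0.012]
gourd_egg [238. 216.  31.  28.] 0.9 [0.47  0.079 0.012]
ring_hourglass [343. 241.  17.  15.] 0.54 [ 0.439 -0.074  0.012]
ring_hourglass [390. 224.  27.  30.] 0.35 [ 0.453 -0.156  0.012]
fixture_post [369. 121.  16.  18.] 0.43 [ 0.631 -0.122  0.012]
0.9 [0.261 0.623 0.227] [179.999   0.001 -22.735] 0.08764589900886578
```

View pics/scene0.png

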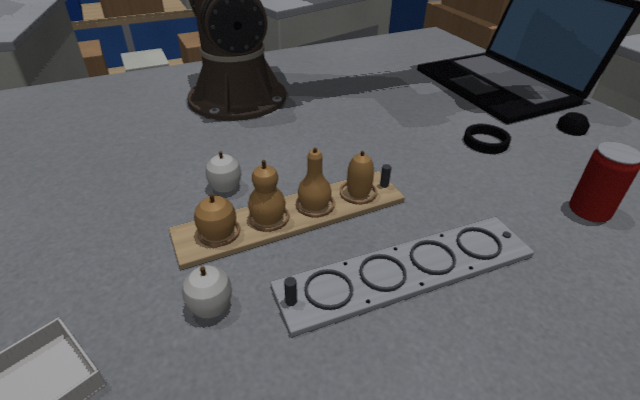

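View pics/top0.png

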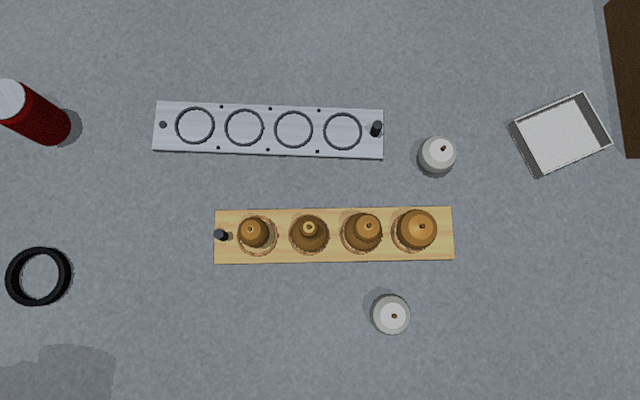

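Scene: the stand post is at top (220,235), with egg, longneck, hourglass, round going away from it. The fixture post is at top (376,128), so egg goes to the rightmost pocket (342,131), and the sequence runs left to (194,125). round_gourd candidates: tan (415,228) on the stand is the one meant, since it is tan and stands in a ring. White (437,153) and white (391,314) are look-alikes and stay where they are.

```bash
cat > m.py <<'E'
from h import *
np.set_printoptions(precision=4,suppress=True)
def tri(ps,uvs):
    A=np.zeros((3,3));b=np.zeros(3)
    for p,uv in zip(ps,uvs):
        o,d=ray(p,uv);d=d/np.linalg.norm(d);M=np.eye(3)-np.outer(d,d);A+=M;b+=M@o
    X=np.linalg.solve(A,b);return X,[np.round(proj(p,X)-uv,1) for p,uv in zip(ps,uvs)]
def holes(p,box,amin,amax,thr):
    x0,y0,x1,y1=box;g=cv2.cvtColor(p["color"],cv2.COLOR_RGB2GRAY)[y0:y1,x0:x1]
    g=cv2.resize(g,None,fx=4,fy=4,interpolation=cv2.INTER_CUBIC)
    cs,_=cv2.findContours((g<thr).astype(np.uint8),cv2.RETR_CCOMP,cv2.CHAIN_APPROX_NONE)
    out=[]
    for c in cs:
        a=cv2.contourArea(c)/16
        if amin<a<amax:
            e=cv2.fitEllipse(c);out.append((e[0][0]/4+x0-.375,e[0][1]/4+y0-.375,a))
    return sorted(out)
E
python3 - <<'E'
from m import *
S=ctrl.snapshot("scene");T=ctrl.snapshot("top")
for p,b in((S,(290,215,520,315)),(T,(160,95,375,160))):
    print([np.round(h,1) for h in holes(p,b,300,2200,90)])
a=cv2.resize(S["color"][140:255,180:400],None,fx=3.6,fy=3.6,interpolation=cv2.INTER_CUBIC)[:,:,::-1]
cv2.imwrite("pics/cS.png",a)
a=cv2.resize(T["color"][195:275,205:460],None,fx=3,fy=3,interpolation=cv2.INTER_CUBIC)[:,:,::-1];cv2.imwrite("pics/cT.png",a)
E
```

```text
[array([320.9, 225.1, 314.3]), array([ 328.2,  289.3, 1038.2]), array([ 328.2,  289.4, 1541.8]), array([382.4, 272.6, 903.8]), array([ 382.4,  272.8, 1378.5]), array([430. , 289.1, 737.7]), array([432.2, 257.2, 789.7]), array([ 432.3,  257.4, 1235.3]), array([478.4, 243. , 693.9]), array([ 478.6,  243.2, 1115.3])]
[array([ 194.5,  125.2, 1151.9]), array([194.6, 125.4, 882.4]), array([ 243.9,  127.2, 1137.3]), array([244. , 127.3, 886.8]), array([261.5, 154.6, 320.8]), array([ 293.2,  129.2, 1127. ]), array([293.2, 129.3, 885.6]), array([ 342.3,  131.2, 1126.9]), array([342.3, 131.3, 876. ])]
```

View pics/cS.png

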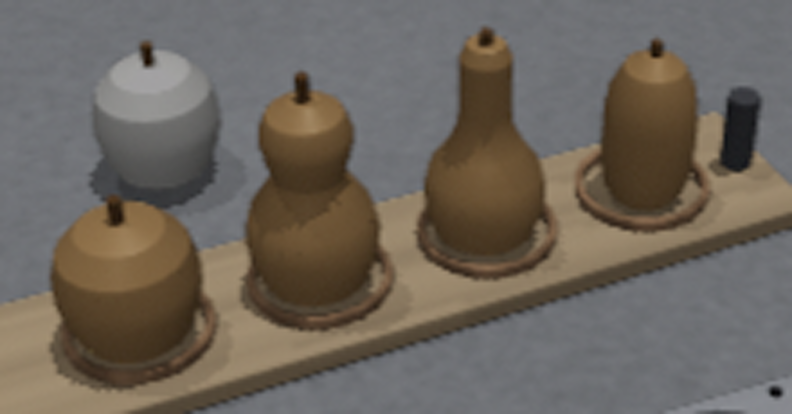

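View pics/cT.png

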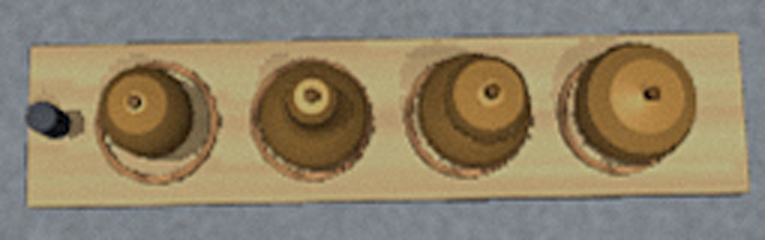

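The crops show all four tan gourds standing in cork rings. Stalk tips (crop pixels): scene egg (657,41), longneck (486,29), hourglass (301,74), round (115,198); top egg (135,102), longneck (312,95), hourglass (492,91), round (652,93). The tan round one is confirmed on the stand.

```bash
python3 - <<'E'
from m import *
S=ctrl.snapshot("scene");T=ctrl.snapshot("top")
s=np.array([(657,41),(486,29),(301,74),(115,198)])/3.6+[179.6,139.6]
t=np.array([(135,102),(312,95),(492,91),(652,93)])/3+[204.7,194.7]
hz=[.095,.120,.120,.085]
for n,a,b,z in zip(["egg","long","hour","round"],s,t,hz):
    print(n,*tri((S,T),(a,b)),"top@z",onz(T,b,z)[:2],"scn@z",onz(S,a,z)[:2])
fs=[(328.2,289.3),(382.4,272.7),(432.2,257.3),(478.5,243.1)];ft=[(342.3,131.2),(293.2,129.2),(243.9,127.2),(194.5,125.3)]
F=[]
for a,b in zip(fs,ft):
    X,e=tri((S,T),(a,b));F.append(X);print("pocket",X,e,onz(T,b,.018)[:2],onz(S,a,.018)[:2])
F=np.array(F);d=F[3]-F[0];print("pitch",np.linalg.norm(np.diff(F,axis=0),axis=1),"dir",np.degrees(np.arctan2(d[1],d[0])))
E
```

```text
egg [0.4633 0.0727 0.0942] [array([-0.3,  0. ]), array([-0.3, -0.1])] top@z [0.463  0.0722] scn@z [0.4644 0.0725]
long [ 0.4613 -0.0087  0.1198] [array([-0.1,  0. ]), array([-0.1, -0. ])] top@z [ 0.4613 -0.0088] scn@z [ 0.4617 -0.0088]
hour [ 0.4614 -0.0885  0.1191] [array([0.2, 0. ]), array([0.2, 0.1])] top@z [ 0.4614 -0.0881] scn@z [ 0.4625 -0.0892]
round [ 0.4635 -0.1681  0.0841] [array([0.2, 0. ]), array([0.2, 0. ])] top@z [ 0.4634 -0.1677] scn@z [ 0.4646 -0.1685]
pocket [ 0.6301 -0.0656  0.0128] [array([ 0.1, -0. ]), array([0.1, 0. ])] [ 0.6283 -0.065 ] [ 0.6338 -0.0678]
pocket [0.6348 0.0144 0.0128] [array([ 0.1, -0. ]), array([0.1, 0. ])] [0.633  0.0143] [0.6385 0.0113]
pocket [0.6395 0.0943 0.0129] [array([ 0.2, -0. ]), array([0.1, 0.1])] [0.6377 0.0937] [0.643  0.0902]
pocket [0.6441 0.1744 0.0128] [array([ 0.1, -0. ]), array([0.1, 0. ])] [0.6422 0.173 ] [0.6477 0.1693]
pitch [0.0801 0.08   0.0802] dir 86.66141954228141
```

Emit:
play_rows(
  commands=[
    [[0,0,0.06,2,2,0.2,8.76],[0,0,0.15,4.5,4.8,0.5,8.76],[0,0,0.27,7.2,7.7,0.8,8.76],[0,0,0.39,9.9,10.6,1.2,8.76],[0,0,0.51,12.6,13.5,1.6,8.76],[0,0,0.63,15.3,16.4,2,8.76],[0,0,0.75,18,19.3,2.5,8.76],[0,0,0.87,20.7,22.2,3,8.76]],
  ],
)

```text
clock: 1.77
tool_pos: [0.3663, 0.3361, 0.1968]
orientation: [-180.0, 0.0, -72.9]
force: [1.5, 0.1, 0.0]
opening: 0.0878
gripper_force: 0.0
```

Emit:
play_rows(
  commands=[
    [[0,0,0.06,3.9,-0.2,0.5,8.76],[0,0,0.12,7.9,-0.4,1.2,8.76],[0,0,0.18,11.9,-0.6,2,8.76],[0,0,0.24,15.9,-0.8,3,8.76],[0,0,0.28,19.9,-0.9,4,8.76],[0,0,0.304,23.6,-1.1,5,8.76],[0,0,0.304,26.6,-1.2,5.8,8.76],[0,0,0.304,28.2,-1.3,6.7,8.76]],
  ],
)

```text
clock: 2.43
tool_pos: [0.4633, 0.0699, 0.1295]
orientation: [-180.0, 0.0, -90.1]
force: [0.8, -0.3, -0.1]
opening: 0.0876
gripper_force: 0.0
```

Emit:
play_rows(
  commands=[
    [[0,0,0,0,0,1.5,8.76],[0,0,0,0,0,4,8.76],[0,0,0,0,0,7,8.76],[0,0,0,0,0,9,8.76],[0,0,0,0,0,9.8,8.76],[0,0,0,0,0,10,8.76],[0,0,0,0,0,10,8.76],[0,0,0,0,0,10,8.76]],
  ],
)

```text
clock: 3.1
tool_pos: [0.4637, 0.0731, 0.0306]
orientation: [-179.9, 0.0, -90.0]
force: [-0.1, -0.5, -0.2]
opening: 0.0877
gripper_force: 0.0
```

Emit:
play_rows(
  commands=[
    [[0,0,0,0,0,0,6],[0,0,0,0,0,0,5],[0,0,0,0,0,0,4],[0,0,0,0,0,0,3.5],[0,0,0,0,0,0,3],[0,0,0,0,0,0,3],[0,0,0,0,0,0,3],[0,0,0,0,0,0,3]],
  ],
)

```text
clock: 3.77
tool_pos: [0.4629, 0.0726, 0.0296]
orientation: [-180.0, -0.0, -90.0]
force: [0.7, 0.2, 0.1]
opening: 0.043
gripper_force: 30.0
```

Emit:
play_rows(
  commands=[
    [[0,0,0,0,0,-1,3],[0,0,0,0,0,-3,3],[0,0,0,0,-0.7,-5,3],[0,0,0,0,-2.7,-6,3],[0,0,0,0.5,-5.7,-6,3],[0,0,0,2,-8.7,-6,3],[0,0,0,4.2,-11,-6,3],[0,0,0,6.6,-13,-6,3]],
  ],
)

```text
clock: 4.43
tool_pos: [0.5945, 0.0063, 0.0893]
orientation: [-180.0, -0.0, -89.9]
force: [1.0, 0.3, 0.0]
opening: 0.0429
gripper_force: 30.0
```

Emit:
play_rows(
  commands=[
    [[0,0,0,2.4,-1.5,0,3],[0,0,0,4.6,-2.7,0,3],[0,0,0,6.2,-3.5,0,3],[0,0,0,7.0,-3.7,0.4,3],[0,0,0,7.2,-3.7,1.4,3],[0,0,0,7.2,-3.7,2.6,3],[0,0,0,7.2,-3.7,3.6,3],[0,0,0,7.2,-3.7,4.0,3]],
  ],
)

```text
clock: 5.1
tool_pos: [0.6279, -0.0646, 0.047]
orientation: [179.8, -0.0, -90.0]
force: [-0.5, -0.5, -1.1]
opening: 0.0429
gripper_force: 30.0
```

Emit:
play_rows(
  commands=[
    [[0,0,0,0,0,0,3],[0,0,0,0,0,0.3,3],[0,0,0,0,0,0.8,3],[0,0,0,0,0,1.3,3],[0,0,0,0,0,1.7,3],[0,0,0,0,0,1.9,3],[0,0,0,0,0,2.0,3],[0,0,0,0,0,2.0,3]],
  ],
)

```text
clock: 5.77
tool_pos: [0.6298, -0.0654, 0.0297]
orientation: [180.0, -0.0, -90.0]
force: [-0.4, -0.1, 0.1]
opening: 0.0431
gripper_force: 30.0
```

Emit:
play_rows(
  commands=[
    [[0,0,0,0,0,0,4.6],[0,0,0,0,0,0,5],[0,0,0,0,0,0,6],[0,0,0,0,0,0,7],[0,0,0,0,0,0,8.76],[0,0,0,0,0,0,8.76],[0,0,0,0,0,0,8.76],[0,0,0,0,0,-1,8.76]],
  ],
)

```text
clock: 6.43
tool_pos: [0.6284, -0.0655, 0.038]
orientation: [179.8, -0.0, -90.0]
force: [-0.8, 0.3, -0.2]
opening: 0.0842
gripper_force: 0.0
```

```bash
python3 - <<'E'
from m import *
S=ctrl.snapshot("scene");save(S,"s1")
cv2.imwrite("pics/s1.png",S["color"][130:330,160:540,::-1].repeat(2,0).repeat(2,1))
E
```

```text
(no output)
```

View pics/s1.png

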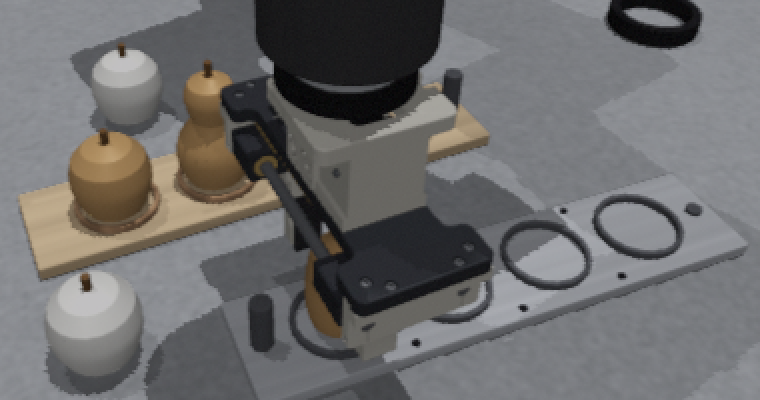

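The egg stands upright in the post-side pocket (crop 325,290). Next is the longneck.

Emit:
play_rows(
  commands=[
    [[0,0,0,0,0,-3,8.76],[0,0,0,0,0,-6.5,8.76],[0,0,0,-0.3,1,-9.5,8.76],[0,0,0,-1.5,4.5,-10.5,8.76],[0,0,0,-2.8,8.3,-10.5,8.76],[0,0,0,-4.1,12.1,-10.3,8.76],[0,0,0,-5.2,15.3,-10,8.76],[0,0,0,-5.7,16.8,-9.6,8.76]],
  ],
)

```text
clock: 7.15
tool_pos: [0.4585, -0.0081, 0.1364]
orientation: [-179.9, 0.1, -90.0]
force: [-0.0, 0.2, -1.2]
opening: 0.0876
gripper_force: 0.0
```

Emit:
play_rows(
  commands=[
    [[0,0,0,0,0,0,8.76],[0,0,0,0,0,1,8.76],[0,0,0,0,0,3,8.76],[0,0,0,0,0,5,8.76],[0,0,0,0,0,6,8.76],[0,0,0,0,0,6,8.76],[0,0,0,0,0,6,6],[0,0,0,0,0,6,4]],
  ],
)

```text
clock: 7.82
tool_pos: [0.4628, -0.0082, 0.0765]
orientation: [-179.9, 0.0, -90.0]
force: [0.7, -0.2, 0.4]
opening: 0.0794
gripper_force: 0.0
```

Emit:
play_rows(
  commands=[
    [[0,0,0,0,0,0,3],[0,0,0,0,0,0,2.5],[0,0,0,0,0,0,2],[0,0,0,0,0,0,1.5],[0,0,0,0,0,0,1],[0,0,0,0,0,0,1],[0,0,0,0,0,0,1],[0,0,0,0,0,0,1]],
  ],
)

```text
clock: 8.48
tool_pos: [0.4618, -0.0084, 0.0756]
orientation: [180.0, 0.0, -90.0]
force: [0.4, -0.1, 0.1]
opening: 0.0268
gripper_force: 0.0
```

Emit:
play_rows(
  commands=[
    [[0,0,0,0,0,0,1],[0,0,0,0,0,0,1],[0,0,0,0,0,0,1],[0,0,0,0,0,0,1]],
  ],
)

```text
clock: 8.82
tool_pos: [0.4618, -0.0084, 0.0755]
orientation: [180.0, -0.0, -90.0]
force: [1.1, 0.5, -0.4]
opening: 0.0224
gripper_force: 30.0
```

Emit:
play_rows(
  commands=[
    [[0,0,0,0,0,-0.8,1],[0,0,0,0,0,-2.5,1],[0,0,0,0,-0.8,-4,1],[0,0,0,-0.4,-3,-4.5,1],[0,0,0,-0.8,-6,-4.5,1],[0,0,0,-1.3,-9,-4.5,1],[0,0,0,-1.7,-12,-4.5,1],[0,0,0,-2.1,-14.5,-4.5,1]],
  ],
)

```text
clock: 9.48
tool_pos: [0.6089, 0.0128, 0.1212]
orientation: [-180.0, 0.0, -90.0]
force: [-0.4, 0.4, -0.6]
opening: 0.0228
gripper_force: 30.0
```

Emit:
play_rows(
  commands=[
    [[0,0,0,-0.2,-1.8,0,1],[0,0,0,-0.2,-2.6,0,1],[0,0,0,-0.2,-2.75,0.4,1],[0,0,0,-0.2,-2.75,1.2,1],[0,0,0,-0.2,-2.75,2.2,1],[0,0,0,-0.2,-2.75,3,1],[0,0,0,-0.2,-2.75,3.4,1],[0,0,0,-0.2,-2.75,3.6,1]],
  ],
)

```text
clock: 10.15
tool_pos: [0.6332, 0.0144, 0.0835]
orientation: [179.9, -0.0, -90.0]
force: [-0.6, -0.5, -0.7]
opening: 0.0223
gripper_force: 30.0
```

Emit:
play_rows(
  commands=[
    [[0,0,0,0,0,0.2,1],[0,0,0,0,0,0.4,1],[0,0,0,0,0,0.6,1],[0,0,0,0,0,0.8,1],[0,0,0,0,0,0.9,1],[0,0,0,0,0,0.9,1],[0,0,0,0,0,0.9,1],[0,0,0,0,0,0.9,1]],
  ],
)

```text
clock: 10.82
tool_pos: [0.6343, 0.0146, 0.0756]
orientation: [-180.0, 0.0, -90.0]
force: [-0.3, -0.5, -1.2]
opening: 0.0226
gripper_force: 30.0
```

Emit:
play_rows(
  commands=[
    [[0,0,0,0,0,0.1,1],[0,0,0,0,0,0.1,1],[0,0,0,0,0,0.1,2.4],[0,0,0,0,0,0.1,3],[0,0,0,0,0,0.1,4],[0,0,0,0,0,0.1,6],[0,0,0,0,0,0.1,8.76],[0,0,0,0,0,0.1,8.76]],
  ],
)

```text
clock: 11.48
tool_pos: [0.6342, 0.0146, 0.0744]
orientation: [180.0, -0.0, -90.0]
force: [0.2, 0.1, 0.5]
opening: 0.0514
gripper_force: 0.0
```

Emit:
play_rows(
  commands=[
    [[0,0,0,0,0,0,8.76],[0,0,0,0,0,0,8.76],[0,0,0,0,0,-2,8.76],[0,0,0,0,0,-5,8.76],[0,0,0,0.5,0.8,-7.5,8.76],[0,0,0,2,3.4,-8,8.76],[0,0,0,4,6.8,-8,8.76],[0,0,0,6,10.2,-8,8.76]],
  ],
)

```text
clock: 12.15
tool_pos: [0.5316, -0.0456, 0.1548]
orientation: [-179.9, 0.0, -90.0]
force: [-0.4, 0.7, 0.4]
opening: 0.0871
gripper_force: 0.0
```

Emit:
play_rows(
  commands=[
    [[0,0,0,2,3.4,0,8.76],[0,0,0,3.5,6,0.5,8.76],[0,0,0,4.3,7.1,1.2,8.76],[0,0,0,4.3,7.1,2,8.76],[0,0,0,4.3,7.1,3.2,8.76],[0,0,0,4.3,7.1,5.2,8.76],[0,0,0,4.3,7.1,7.2,8.76],[0,0,0,4.3,7.1,8.2,8.76]],
  ],
)

```text
clock: 12.82
tool_pos: [0.4609, -0.0882, 0.0706]
orientation: [179.9, -0.0, -90.0]
force: [-0.7, -0.1, 0.4]
opening: 0.0879
gripper_force: 0.0
```

Emit:
play_rows(
  commands=[
    [[0,0,0,0,0,0.1,7],[0,0,0,0,0,0.1,6],[0,0,0,0,0,0.1,5],[0,0,0,0,0,0.1,4],[0,0,0,0,0,0.1,3],[0,0,0,0,0,0.1,2.5],[0,0,0,0,0,0.1,2.5],[0,0,0,0,0,0.1,2.5]],
  ],
)

```text
clock: 13.48
tool_pos: [0.4614, -0.0884, 0.0719]
orientation: [-180.0, 0.0, -90.0]
force: [-0.2, -0.9, 0.5]
opening: 0.04
gripper_force: 0.1
```

Emit:
play_rows(
  commands=[
    [[0,0,0,0,0,0,2.5],[0,0,0,0,0,0,2.5],[0,0,0,0,0,0,2.5],[0,0,0,0,0,-0.8,2.5],[0,0,0,0,0,-2.5,2.5],[0,0,0,0,0,-4.5,2.5],[0,0,0,-0.8,0,-6,2.5],[0,0,0,-2.8,0,-6.3,2.5]],
  ],
)

```text
clock: 14.15
tool_pos: [0.4624, -0.061, 0.1374]
orientation: [-179.8, 0.0, -90.1]
force: [0.0, 0.6, -0.8]
opening: 0.0375
gripper_force: 30.0
```

Emit:
play_rows(
  commands=[
    [[0,0,0,-2.5,0,0,2.5],[0,0,0,-5.2,0,0,2.5],[0,0,0,-7.9,-0.5,0,2.5],[0,0,0,-10.6,-1.8,0,2.5],[0,0,0,-12.8,-3.8,0,2.5],[0,0,0,-14.3,-6.2,0,2.5],[0,0,0,-15.1,-8.8,0,2.5],[0,0,0,-15.45,-11.5,0,2.5]],
  ],
)

```text
clock: 14.82
tool_pos: [0.5771, 0.0956, 0.135]
orientation: [180.0, 0.0, -89.9]
force: [0.4, 0.1, -0.4]
opening: 0.0375
gripper_force: 30.0
```

Emit:
play_rows(
  commands=[
    [[0,0,0,0,-2.5,0,2.5],[0,0,0,0,-4.6,0,2.5],[0,0,0,0,-5.9,0,2.5],[0,0,0,0,-6.25,0.6,2.5],[0,0,0,0,-6.25,1.8,2.5],[0,0,0,0,-6.25,3.2,2.5],[0,0,0,0,-6.25,4.4,2.5],[0,0,0,0,-6.25,5.2,2.5]],
  ],
)

```text
clock: 15.48
tool_pos: [0.6369, 0.0937, 0.0805]
orientation: [179.8, -0.0, -90.0]
force: [0.3, -0.4, -1.7]
opening: 0.0375
gripper_force: 30.0
```

Emit:
play_rows(
  commands=[
    [[0,0,0,0,0,0.2,2.5],[0,0,0,0,0,0.5,2.5],[0,0,0,0,0,0.8,2.5],[0,0,0,0,0,1,2.5],[0,0,0,0,0,1.1,2.5],[0,0,0,0,0,1.1,2.5],[0,0,0,0,0,1.1,2.5],[0,0,0,0,0,1.1,2.5]],
  ],
)

```text
clock: 16.15
tool_pos: [0.639, 0.0942, 0.0719]
orientation: [-180.0, 0.0, -90.0]
force: [0.2, -0.7, 0.7]
opening: 0.0378
gripper_force: 30.0
```

Emit:
play_rows(
  commands=[
    [[0,0,0,0,0,0.05,4],[0,0,0,0,0,0.05,4.5],[0,0,0,0,0,0.05,5.5],[0,0,0,0,0,0.05,6.5],[0,0,0,0,0,0.05,8.76],[0,0,0,0,0,0.05,8.76],[0,0,0,0,0,0.05,8.76],[0,0,0,0,0,0,8.76]],
  ],
)

```text
clock: 16.82
tool_pos: [0.6387, 0.0941, 0.0715]
orientation: [180.0, -0.0, -90.0]
force: [-0.5, -0.2, -0.3]
opening: 0.0792
gripper_force: 0.0
```

Emit:
play_rows(
  commands=[
    [[0,0,0,0,0,-2,8.76],[0,0,0,0,0,-5,8.76],[0,0,0,0,0.7,-7.5,8.76],[0,0,0,2,3,-8,8.76],[0,0,0,5,5.5,-8,8.76],[0,0,0,8.2,7.9,-8,8.76],[0,0,0,11.4,10.3,-8,8.76],[0,0,0,14.6,12.7,-8,8.76]],
  ],
)

```text
clock: 17.48
tool_pos: [0.5104, -0.0529, 0.1517]
orientation: [-180.0, 0.0, -90.0]
force: [0.2, -1.6, -0.4]
opening: 0.0877
gripper_force: 0.0
```

Emit:
play_rows(
  commands=[
    [[0,0,0,3,2,0.3,8.76],[0,0,0,6.2,3.6,0.6,8.76],[0,0,0,9,4.7,1,8.76],[0,0,0,10.9,4.9,1.4,8.76],[0,0,0,11.6,4.9,1.7,8.76],[0,0,0,11.6,4.9,2,8.76],[0,0,0,11.6,4.9,2,8.76],[0,0,0,11.6,4.9,2,8.76]],
  ],
)

```text
clock: 18.15
tool_pos: [0.4631, -0.1673, 0.1315]
orientation: [180.0, 0.0, -90.0]
force: [1.0, 0.2, -0.9]
opening: 0.0872
gripper_force: 0.0
```

```bash
python3 - <<'E'
from m import *
S=ctrl.snapshot("scene");T=ctrl.snapshot("top")
for a,b in(((221,152.5),(395,316)),((203,267.5),(443,148))): print(tri((S,T),(a,b)))
a=np.hstack([cv2.resize(S["color"],(400,250)),cv2.resize(T["color"],(400,250))])
cv2.imwrite("pics/s2.png",np.vstack([a,cv2.resize(S["color"][150:320,270:542],(544,340))[:,:,:] if 0 else cv2.copyMakeBorder(cv2.resize(S["color"][150:320,270:542],(544,340)),0,0,0,256,cv2.BORDER_CONSTANT)])[:,:,::-1])
E
```

```text
(array([ 0.3405, -0.1246,  0.0712]), [array([-0.6, -0.1]), array([-0.7, -0.2])])
(array([ 0.5808, -0.21  ,  0.0707]), [array([-0., -0.]), array([-0., -0.])])
```

View pics/s2.png

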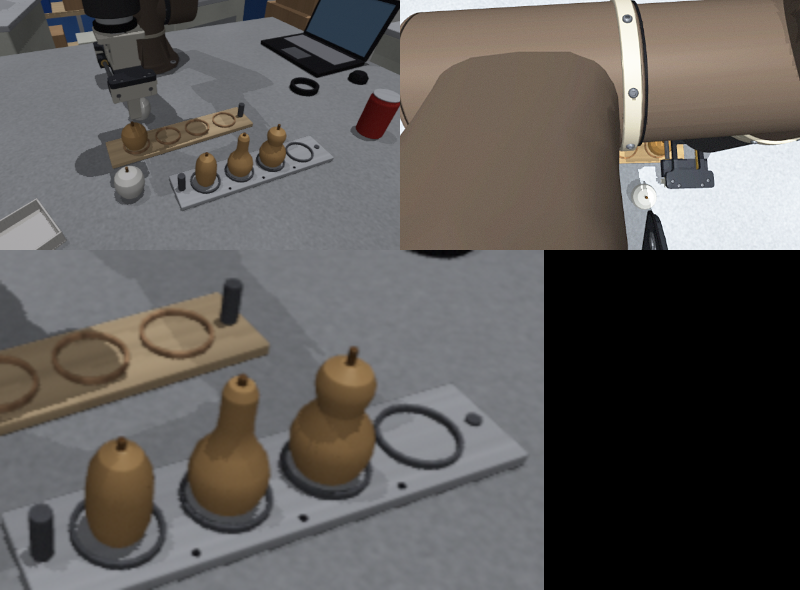

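Egg, longneck and hourglass stand upright in pockets 1, 2 and 3 (crop 118,495; 228,455; 330,430). The white look-alikes are 71 mm tall, so they clear the gripper body at 93 mm.

Emit:
play_rows(
  commands=[
    [[0,0,0,0,0,1.5,8.76],[0,0,0,0,0,4,8.76],[0,0,0,0,0,7,8.76],[0,0,0,0,0,9.2,8.76],[0,0,0,0,0,10.2,8.76],[0,0,0,0,0,10.5,8.76],[0,0,0,0,0,10.5,8.76],[0,0,0,0,0,10.5,7]],
  ],
)

```text
clock: 18.92
tool_pos: [0.4636, -0.1675, 0.0272]
orientation: [-180.0, -0.0, -89.9]
force: [0.7, 0.1, -0.1]
opening: 0.0849
gripper_force: 0.0
```

Emit:
play_rows(
  commands=[
    [[0,0,0,0,0,0,6.5],[0,0,0,0,0,0,5.5],[0,0,0,0,0,0,5],[0,0,0,0,0,0,4.5],[0,0,0,0,0,0,4.5],[0,0,0,0,0,0,4.5],[0,0,0,0,0,0,4.5],[0,0,0,0,0,0,4.5]],
  ],
)

```text
clock: 19.58
tool_pos: [0.4633, -0.1679, 0.0272]
orientation: [-179.9, -0.0, -90.0]
force: [-0.7, 1.3, 6.4]
opening: 0.0591
gripper_force: 30.0
```

Emit:
play_rows(
  commands=[
    [[0,0,0,0,0,-0.8,4.5],[0,0,0,0,0,-2.5,4.5],[0,0,0,0,0,-5,4.5],[0,0,0,-0.5,0,-7.2,4.5],[0,0,0,-2,0,-8,4.5],[0,0,0,-4.5,0,-8,4.5],[0,0,0,-7.5,0,-8,4.5],[0,0,0,-10.5,0,-8,4.5]],
  ],
)

```text
clock: 20.25
tool_pos: [0.4624, -0.0622, 0.1072]
orientation: [-180.0, 0.0, -90.1]
force: [0.6, -0.1, -0.8]
opening: 0.0589
gripper_force: 30.0
```

Emit:
play_rows(
  commands=[
    [[0,0,0,-3,0,0,4.5],[0,0,0,-6,0,0,4.5],[0,0,0,-9,0,0,4.5],[0,0,0,-12,0,0,4.5],[0,0,0,-15,0,0,4.5],[0,0,0,-18,-0.5,0,4.5],[0,0,0,-20.5,-2,0,4.5],[0,0,0,-22.4,-4.3,0,4.5]],
  ],
)

```text
clock: 20.92
tool_pos: [0.5049, 0.163, 0.1073]
orientation: [180.0, 0.0, -89.9]
force: [-0.7, -0.2, -0.5]
opening: 0.0591
gripper_force: 30.0
```

Emit:
play_rows(
  commands=[
    [[0,0,0,-0.9,-2.8,0,4.5],[0,0,0,-1.3,-5.8,0,4.5],[0,0,0,-1.3,-8.8,0,4.5],[0,0,0,-1.3,-11.4,0,4.5],[0,0,0,-1.3,-13.2,0,4.5],[0,0,0,-1.3,-13.8,0.8,4.5],[0,0,0,-1.3,-13.8,2.2,4.5],[0,0,0,-1.3,-13.8,4,4.5]],
  ],
)

```text
clock: 21.58
tool_pos: [0.6441, 0.174, 0.0666]
orientation: [-180.0, 0.0, -90.0]
force: [0.1, 0.4, -2.0]
opening: 0.0589
gripper_force: 30.0
```

Emit:
play_rows(
  commands=[
    [[0,0,0,0,0,1.2,4.5],[0,0,0,0,0,2.2,4.5],[0,0,0,0,0,2.8,4.5],[0,0,0,0,0,3.2,4.5],[0,0,0,0,0,3.5,4.5],[0,0,0,0,0,3.8,4.5],[0,0,0,0,0,3.8,4.5],[0,0,0,0,0,3.8,4.5]],
  ],
)

```text
clock: 22.25
tool_pos: [0.644, 0.1742, 0.029]
orientation: [-180.0, 0.0, -90.0]
force: [-0.5, 0.5, -0.6]
opening: 0.0584
gripper_force: 30.0
```

Emit:
play_rows(
  commands=[
    [[0,0,0,0,0,0.05,4.5],[0,0,0,0,0,0.1,4.5],[0,0,0,0,0,0.15,4.5],[0,0,0,0,0,0.2,4.5],[0,0,0,0,0,0.2,4.5],[0,0,0,0,0,0.2,4.5]],
  ],
)

```text
clock: 22.75
tool_pos: [0.644, 0.1742, 0.0273]
orientation: [-180.0, 0.0, -90.0]
force: [-1.7, -0.5, 6.6]
opening: 0.0586
gripper_force: 30.0
```

On the floor, so release.

Emit:
play_rows(
  commands=[
    [[0,0,0,0,0,0,6.2],[0,0,0,0,0,0,6.6],[0,0,0,0,0,0,7.2],[0,0,0,0,0,0,8],[0,0,0,0,0,0,8.76],[0,0,0,0,0,0,8.76],[0,0,0,0,0,0,8.76],[0,0,0,0,0,0,8.76]],
  ],
)

```text
clock: 23.42
tool_pos: [0.6438, 0.1741, 0.0265]
orientation: [180.0, -0.0, -90.0]
force: [-0.4, 0.0, -0.9]
opening: 0.0874
gripper_force: 0.0
```

Emit:
play_rows(
  commands=[
    [[0,0,0,0,0,-1,8.76],[0,0,0,0,0,-3,8.76],[0,0,0,0,0,-6,8.76],[0,0,0,0,0,-9,8.76],[0,0,0,0,0,-12,8.76],[0,0,0,0,0,-15,8.76],[0,0,0,-2,2,-17,8.76],[0,0,0,-5,5,-18,8.76]],
  ],
)

```text
clock: 24.08
tool_pos: [0.5973, 0.2221, 0.2104]
orientation: [-179.7, 0.1, -90.2]
force: [0.8, 1.6, -1.2]
opening: 0.0877
gripper_force: 0.0
```

Emit:
play_rows(
  commands=[
    [[0,0,0,-4,2,0,8.76],[0,0,0,-8,4,0,8.76],[0,0,0,-12,6,0,8.76],[0,0,0,-16,8,0,8.76],[0,0,0,-20,10,0,8.76],[0,0,0,-23,11,0,8.76],[0,0,0,-25,12,0,8.76],[0,0,0,-25,12,0,8.76]],
  ],
)

```text
clock: 24.75
tool_pos: [0.4727, 0.4774, 0.2065]
orientation: [-180.0, 0.1, -89.8]
force: [-0.1, -0.5, -0.4]
opening: 0.0876
gripper_force: 0.0
```

```bash
python3 - <<'E'
from m import *
S=ctrl.snapshot("scene");T=ctrl.snapshot("top")
a=cv2.resize(S["color"][150:330,270:540],(780,520));b=cv2.resize(T["color"],(800,500))
cv2.imwrite("pics/e1.png",a[:,:,::-1]);cv2.imwrite("pics/e2.png",cv2.resize(T["color"][80:180,140:400],(780,300))[:,:,::-1])
E
```

```text
(no output)
```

View pics/e1.png

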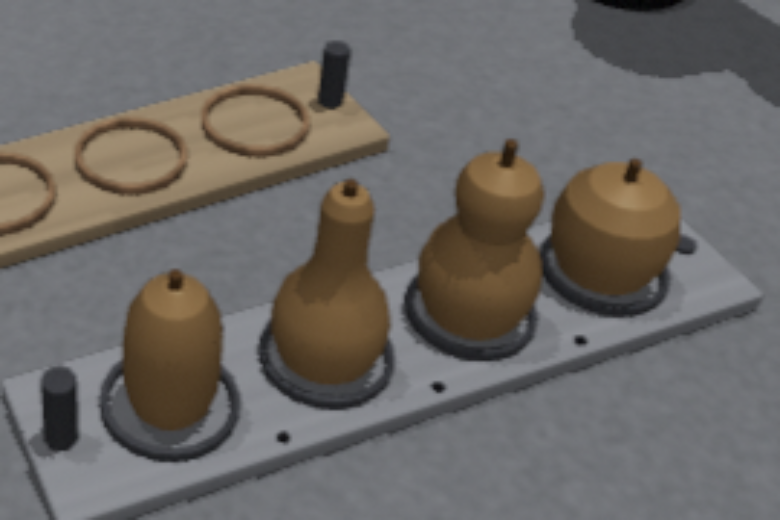

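View pics/e2.png

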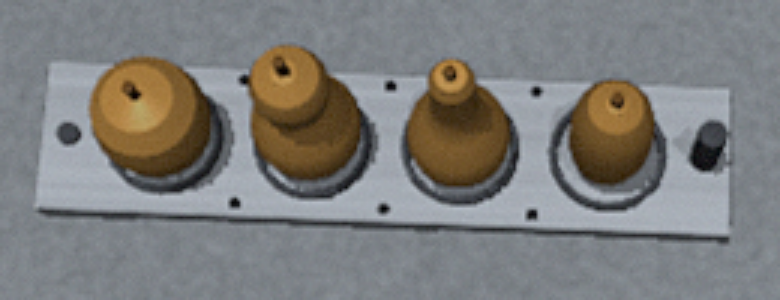

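```bash
python3 - <<'E'
from m import *
S=ctrl.snapshot("scene");T=ctrl.snapshot("top")
s=np.array([(176,272),(350,182),(511,143),(634,162)])/2.889+[269.7,149.7]
t=np.array([(616,95),(451,66),(277,60),(127,86)])/3+[139.7,79.7]
P=np.array([[.6301,-.0656],[.6348,.0144],[.6395,.0943],[.6441,.1744]])
for a,b,q in zip(s,t,P):
    X,e=tri((S,T),(a,b));print(X,e,"off mm",(X[:2]-q)*1e3)
print(ctrl.get_obs()["qvel"])
E
```

```text
[ 0.6302 -0.0645  0.0955] [array([ 0.5, -0. ]), array([0.4, 0.2])] off mm [0.1103 1.0703]
[0.6351 0.0134 0.1209] [array([ 0.5, -0.1]), array([0.4, 0.2])] off mm [ 0.2916 -1.0193]
[0.6399 0.0937 0.1191] [array([ 0.5, -0.1]), array([0.4, 0.2])] off mm [ 0.4443 -0.6232]
[0.643  0.1728 0.084 ] [array([ 0.6, -0.1]), array([0.5, 0.3])] off mm [-1.1263 -1.608 ]
[-0.9275 -0.2603 -0.3019  0.0737  0.1701  0.0765]
```

All four gourds are within 2 mm of their pocket centres, the stalk heights are right, they stand upright, and the order counted from the post is correct.

```bash
python3 -c "
from plant import ctrl
print(ctrl.close_job())"
```

```text
the job is handed in; nothing more can be done
None
```

I moved all four gourds into the fixture in post order (egg, longneck, hourglass, round), each upright and measured within 2 mm of its pocket centre, and handed the job in at about 25 s; the hand-in returned no verdict.

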